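Sweep the tins off the stall's display board into the tray

ROBOT

A 6-joint arm with a two-finger parallel gripper is mounted at the origin on the work surface. World frame = base frame: x ahead of the robot, y to its left, z up, the work surface at z = 0. Lengths are in m, angles in rad, forces in N, time in s.
With the tool pointing down it reaches from about 0.35 to 0.95 m from the base axis. Payload 17.4 kg.
Tool frame: the origin (TCP) lies at the very end of the fingers, on their centre line; the grasp point (between the pads) lies 19 mm behind it (bot.grip_depth is the distance from the TCP to the grasp point, in m); x points along the fingers, y is the direction in which the jaws open and shut, and the axes are right-handed (so a half turn about x gives the same grasp; the last joint's range is limited). The gripper opens to 93 mm and grips with 3 to 60 N. Pads are 15 mm wide; open, the fingers measure 128 mm over their backs; the gripper's body (75 mm by 188 mm) begins 65 mm behind the grasp point.
Start: joints at [-1.275, 0.116, 1.442, -0, 1.584, -0.038], TCP at [0.221, -0.638, 0.219] pointing down, gripper open.
Joint ranges: [-2.83, 2.83], [-0.83, 2.19], [0.07, 2.5], [-1.14, 4.28], [0.01, 3], [-2.97, 2.97]. Speed limits (rad/s): [1.89, 1.89, 2.22, 3.14, 3.14, 3.14].

INTERFACE

Orientations are given as a unit quaternion [w, x, y, z].
In Python, from bench import sensors, imaging, order, bot gives the robot as it stands. The module is installed in compiled form; this text tells all that it offers.
- The arm moves only by the tool drive_tool, never from a script. Its argument "commands" is a list of rows, each a list of 3 entries, a list of its own where there are three numbers: the shift along the world's x, y, z each as a share of 0.3 m, from -1 to 1, then the turn, a rotation vector about the world's x, y, z each as a share of 2 pi rad, from -1 to 1, then the gripper command: -1 is shut, 1 is fully open, values between are in proportion. In form: [[[x, y, z], [wx, wy, wz], hand], ...]. A call has 1 to 5 rows; each row is the pose to reach, as a shift and turn from the pose commanded when the call began, turning the shorter way round; what a row does not reach only later rows make up. A row lasts 1/12 s, in which the tool goes at most 41.7 mm and 7.16 degrees, less where a joint would pass 70% of its speed; a pose out of reach is approached as far as the arm can. A call with a number of a shift or a turn outside -1 to 1 is refused whole. A call with a gripper value outside its range is refused whole. The fingers move at their own pace and stop on an object; "grip_force" is the grip in N (left out, the last holds). Time passes only in rows, so rows that repeat a pose let the fingers close. It gives the time, the measured TCP pose, the force and the opening at its end, in the units of the state.
- sensors.read_state(): the state, without advancing time (a new reading comes with each control period).
- imaging.read_camera(name): name is "scene" or "top"; returns a dict with "pixels" (400x640x3 uint8, blue, green, red), "K" (3x3 intrinsics, pixels), "world_to_cam" (4x4, takes a point from world to camera coordinates). Camera axes: x right, y down, z forward; pixel columns grow to the right and rows downward; lengths in m; the calibration is good to about 2 mm. A picture is of the moment at which its call begins. There is no depth.
- order.sign_off(): hands the job in, once; it reports no verdict.
The state is a dict: "time_s": time; "q": joint angles; "dq": joint speeds; "tau": joint torques, N m; "position": TCP position; "eef_rot": TCP orientation; "contact_force": force on the tool from outside, world axes, zero at the start; "wrist_torque": the same for the moment, N m; "finger_gap": finger opening in m.
Only numpy, scipy, OpenCV 4.12 (cv2) and the standard library are available. Lean on these libraries where they do the work, as an engineer would, in place of code of your own. Each camera call takes 0.05 s, during which the arm holds its last target. There are 200 camera calls.

TASK

Clear the three small round tins from the wooden display board: with the fingertips, sweep them along the board and over its end so that all three drop into the open wooden tray standing there. Only push the tins, never lift them, and leave the glass, the candlestick and the jar on the board standing where they are.

Things in the scene. Friction and masses are not known exactly. Their poses are not given: they have to be found in the camera images.
- board: the display board: a fixed solid block of brown wood on the black table, 270 mm (its x) by 340 mm (its y), its flat top 70 mm above the table. Origin: centre of its underside on the table. Its y axis runs along its length, towards its two ends; no rims. Tins stand in two rows along y, 70 mm before (two tins) and behind (one) its middle line, within 8 mm; glass, candlestick and jar stand on the middle line in any order
- tray: the open tray: a fixed, empty, pale wooden tray without a lid, 260 mm (its x) by 120 mm (its y) by 55 mm high, walls and floor 5 mm thick. It stands on the table with one long side 2 mm from one of the two ends (+y or -y) of the board, square to it, its rim 15 mm lower than the board's top. Origin: centre of its underside; axes parallel to the board's
- case: a shut, dark wooden case with a thin brass line and a small clasp, same outer size as the tray, fixed, at the other end of the board. Nothing goes there. Origin: centre of its underside
- tin1: one of three alike small round flat metal tins with a pale round label on the lid, 44 mm across, 18 mm high, about 45 g, standing flat and loose on the board (it slides easily); one of the two tins in the -x row, at least 110 mm apart. Origin: centre of the tin, 9 mm above the board's top; z is its upright axis
- tin2: one of three alike small round flat metal tins with a pale round label on the lid, 44 mm across, 18 mm high, about 45 g, standing flat and loose on the board (it slides easily); one of the two tins in the -x row, at least 110 mm apart. Origin: centre of the tin, 9 mm above the board's top; z is its upright axis
- tin3: one of three alike small round flat metal tins with a pale round label on the lid, 44 mm across, 18 mm high, about 45 g, standing flat and loose on the board (it slides easily); the single tin in the +x row. Origin: centre of the tin, 9 mm above the board's top; z is its upright axis
- glass: a small clear glass, 36 mm across, 60 mm high, loose, standing in the board's middle row. Origin: centre of its underside
- candlestick: a small brass candlestick, 36 mm across the foot, 62 mm high, loose, standing in the board's middle row. Origin: centre of its underside
- jar: a small white jar with a brass lid, 36 mm across, 50 mm high, loose, standing in the board's middle row. Origin: centre of its underside

How it is judged:
At the end, for the whole second after the job is handed in: all three tins lie still (under 30 mm/s) in the open tray: each tin's centre between the tray's inner walls and lower than its rim (55 mm above the table); the glass, candlestick and jar stand upright (within 0.2 rad) and within 20 mm of where they were (x of tin1 in the frame of tray between -0.125 and 0.125 m and y of tin1 in the frame of tray between -0.055 and 0.055 m and height (world z) of each of tin1, tin2, tin3 below 0.055 m and linear speed of each of tin1, tin2, tin3 below 0.03 m/s and x of tin2 in the frame of tray between -0.125 and 0.125 m and y of tin2 in the frame of tray between -0.055 and 0.055 m and x of tin3 in the frame of tray between -0.125 and 0.125 m and y of tin3 in the frame of tray between -0.055 and 0.055 m and distance of each of glass, candlestick, jar from where it was at the start of the episode below 0.02 m and angle between each of glass, candlestick, jar's own z axis and vertical below 0.2 rad); the robot touches nothing.
It fails at once if a tin is lifted: its centre rises more than 25 mm above where it sits on the board (height (world z) of any of tin1, tin2, tin3 above 0.104 m).
It fails at once if the glass, candlestick or jar is shoved more than 20 mm or tipped over (distance of any of glass, candlestick, jar from where it was at the start of the episode above 0.02 m or angle between any of glass, candlestick, jar's own z axis and vertical above 0.35 rad).
It also fails if it takes over 58 s, if anything falls off the work surface, if the arm or the gripper's body presses on something with over 40 N, if the wrist force passes 120 N, or if a joint passes its speed limit or range.

## Working session

There is one attempt and no reset: what is moved stays moved. The work goes in short steps, Python scripts to look and compute and a tool call to move; the robot and the scene stay as the last step left them, time stands still between calls to the robot, and variables do not carry over. Pictures are saved under pics/ and viewed, about 8 in all and at most 12, crops included, and the job is handed in when it is done.

Besides the shell and the picture viewer there is one more tool, called after "Emit:" as name(argument=value, ...) on one line, values as JSON. drive_tool: Moves the arm, as the interface text tells. Its arguments: {"type":"object","properties":{"commands":{"type":"array"},"grip_force":{"type":"number"}},"required":["commands"]}

```bash
mkdir -p pics; cat > h.py <<'E'
import numpy as np, cv2
from bench import sensors, imaging, order, bot
def cam(n):
    c=imaging.read_camera(n); return c["pixels"],np.array(c["K"]),np.array(c["world_to_cam"])
def ray(K,T,uv,z):
    d=np.linalg.inv(K)@np.array([uv[0],uv[1],1.]); R=T[:3,:3];o=-R.T@T[:3,3]; d=R.T@d
    return o+d*(z-o[2])/d[2]
def proj(K,T,p):
    c=T[:3,:3]@np.array(p)+T[:3,3]; c=K@c; return c[:2]/c[2]
E
python3 - <<'E'
from h import *
for n in("top","scene"):
    p,K,T=cam(n); cv2.imwrite(f"pics/{n}1.png",p); np.savez(n+".npz",K=K,T=T)
    print(n,K[0,0],-T[:3,:3].T@T[:3,3],T[:3,:3].round(2).tolist())
s=sensors.read_state(); print(s["position"],s["eef_rot"],s["finger_gap"],s["time_s"])
E
```

```text
top 363.68202871134116 [ 4.32775767e-01 -2.17750674e-04  7.13701831e-01] [[-0.0, -1.0, -0.02], [-0.99, 0.01, -0.17], [0.17, 0.02, -0.98]]
scene 493.64982987318814 [0.95181791 0.39630025 0.925472  ] [[-0.66, 0.75, 0.0], [0.63, 0.55, -0.55], [-0.42, -0.36, -0.83]]
[ 0.22109618 -0.63757752  0.21796581] [-0.11710924 -0.6972264  -0.11783428  0.69733483] 0.0929973300213032 0.1
```

View pics/top1.png

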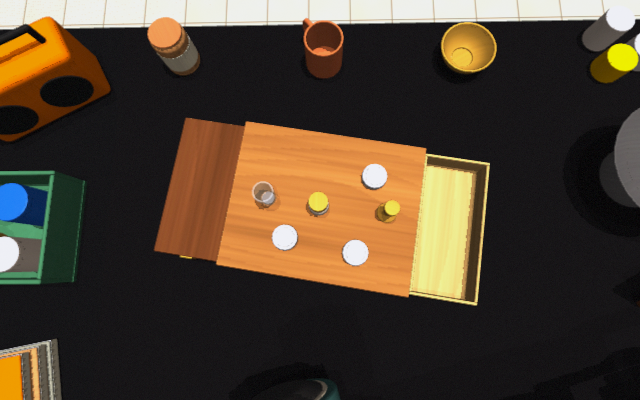

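View pics/scene1.png

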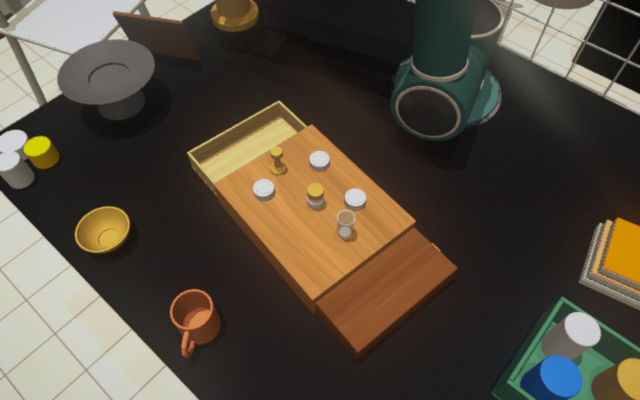

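The top view shows the board with corners near (247,122), (426,148), (409,296) and (217,265). The open tray is on its right (world -y) and the case on its left. Tins are at about (374,176), (285,237) and (355,252). Next is an enlarged crop to read these more closely.

```bash
cat > m.py <<'E'
from h import *
d=np.load("top.npz");K,T=d["K"],d["T"]
p=cv2.imread("pics/top1.png")
cv2.imwrite("pics/crop1.png",cv2.resize(p[110:310,205:495],(783,540),interpolation=cv2.INTER_CUBIC))
C=np.array([ray(K,T,u,.07) for u in [(247,122),(426,148),(409,296),(217,265)]])
print(C.round(4)); print([np.linalg.norm(C[i]-C[i-1]).round(4) for i in range(4)])
g=cv2.cvtColor(p,cv2.COLOR_BGR2HSV); m=((g[...,1]<60)&(g[...,2]>150)).astype(np.uint8)
n,l,s,c=cv2.connectedComponentsWithStats(m[150:280,225:410])
for i in range(1,n):
    if s[i,4]>100: u=c[i]+[225,150]; print(u,s[i],ray(K,T,u,.088).round(4))
E
python3 m.py
```

```text
[[ 0.6955  0.1489  0.07  ]
 [ 0.6415 -0.182   0.07  ]
 [ 0.3785 -0.1393  0.07  ]
 [ 0.4314  0.1934  0.07  ]]
[np.float64(0.2678), np.float64(0.3353), np.float64(0.2665), np.float64(0.3369)]
[374.23206751 175.39240506] [137  14  25  24 474] [ 0.5863 -0.0837  0.088 ]
[266.81395349 197.37209302] [ 29  41  20  13 129] [0.5482 0.1054 0.088 ]
[284.22352941 236.82745098] [ 47  75  26  25 510] [0.4789 0.0738 0.088 ]
[354.94371482 252.22326454] [117  90  27  26 533] [ 0.4523 -0.0472  0.088 ]
```

View pics/crop1.png

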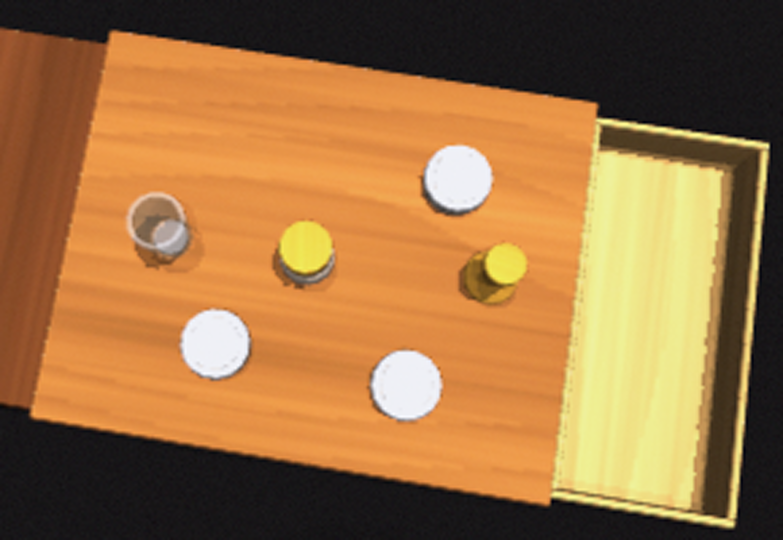

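Readings check out: board edges 267 x 336 mm, and tin offsets in the board frame of about (63,-80), (-68,58) and (-75,-65) mm. The tray is at the board's -y end and the board's yaw is about -9.2°. I'll open the fingers about 20 mm so each tin nests between the tips, set the jaw line along board x, and approach high.

Emit:
drive_tool(commands=[[[0.2, 0.52, 0], [0, 0, 0.043], -0.57], [[0.2, 0.52, 0], [0, 0, 0.043], -0.57], [[0.2, 0.52, 0], [0, 0, 0.043], -0.57], [[0.2, 0.52, 0], [0, 0, 0.043], -0.57], [[0.2, 0.52, 0], [0, 0, 0.043], -0.57]], grip_force=20)

```text
time_s: 0.52
position: [0.283, -0.4771, 0.219]
eef_rot: [0.211, 0.675, 0.211, -0.674]
contact_force: [-0.6, 0.6, 0.2]
finger_gap: 0.0641
```

Emit:
drive_tool(commands=[[[0.2, 0.52, 0], [0, 0, 0.043], -0.57], [[0.2, 0.52, 0], [0, 0, 0.043], -0.57], [[0.2, 0.52, 0], [0, 0, 0.043], -0.57], [[0.2, 0.52, 0], [0, 0, 0.043], -0.57], [[0.2, 0.52, 0], [0, 0, 0.043], -0.57]])

```text
time_s: 0.93
position: [0.3429, -0.3212, 0.219]
eef_rot: [0.301, 0.641, 0.301, -0.64]
contact_force: [-0.3, -0.2, -0.2]
finger_gap: 0.0309
```

Emit:
drive_tool(commands=[[[0.2, 0.52, 0], [0, 0, 0.043], -0.57], [[0.2, 0.52, 0], [0, 0, 0.043], -0.57], [[0.2, 0.52, 0], [0, 0, 0.043], -0.57], [[0.2, 0.52, 0], [0, 0, 0.043], -0.57], [[0.2, 0.52, 0], [0, 0, 0.043], -0.57]])

```text
time_s: 1.35
position: [0.4028, -0.1647, 0.2188]
eef_rot: [0.384, 0.594, 0.385, -0.593]
contact_force: [0.3, -0.3, 0.0]
finger_gap: 0.02
```

Emit:
drive_tool(commands=[[[0.185, 0.517, 0], [0, 0, 0.0414], -0.57], [[0.185, 0.517, 0], [0, 0, 0.0414], -0.57], [[0.185, 0.517, 0], [0, 0, 0.0414], -0.57], [[0.185, 0.517, 0], [0, 0, 0.0414], -0.57], [[0.185, 0.517, 0], [0, 0, 0.0414], -0.57]])

```text
time_s: 1.77
position: [0.4579, -0.0099, 0.2183]
eef_rot: [0.458, 0.539, 0.458, -0.538]
contact_force: [-0.1, -0.5, 1.1]
finger_gap: 0.0199
```

Emit:
drive_tool(commands=[[[0, 0, -0.1], [0, 0, 0], -0.57], [[0, 0, -0.2], [0, 0, 0], -0.57], [[0, 0, -0.3], [0, 0, 0], -0.57], [[0, 0, -0.35], [0, 0, 0], -0.57], [[0, 0, -0.35], [0, 0, 0], -0.57]])

```text
time_s: 2.18
position: [0.4551, -0.0152, 0.1099]
eef_rot: [-0.455, -0.539, -0.458, 0.541]
contact_force: [0.5, 0.1, -0.2]
finger_gap: 0.0201
```

```bash
python3 - <<'E'
from h import *
s=sensors.read_state(); print(s["position"],s["eef_rot"],s["finger_gap"])
p,K,T=cam("top"); a=p[110:310,205:495]; q,_,_=cam("scene"); b=q[90:290,180:470]
cv2.imwrite("pics/c2.png",cv2.resize(np.hstack([a,b]),(800,276),interpolation=cv2.INTER_CUBIC))
E
```

```text
[ 0.45508439 -0.01516845  0.10992133] [-0.45529485 -0.53854314 -0.45790603  0.54129471] 0.020111657832820585
```

View pics/c2.png

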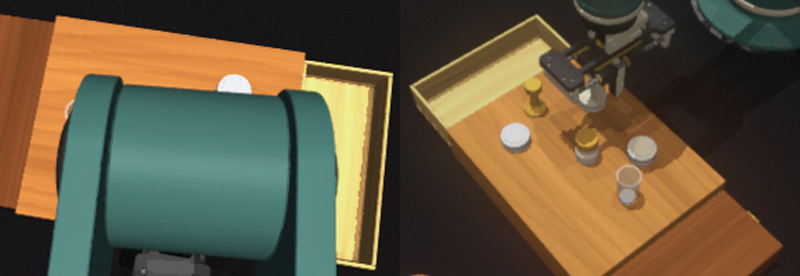

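```bash
python3 - <<'E'
from h import *
q,K,T=cam("scene"); s=sensors.read_state(); print(s["position"],s["contact_force"],proj(K,T,s["position"]),proj(K,T,(.4523,-.0472,.088)))
cv2.imwrite("pics/c3.png",cv2.resize(q[90:230,260:420],(800,700))[:600])
E
```

```text
[ 0.45717769 -0.01512213  0.11491246] [0.44041    0.37893866 0.06764572] [328.49592763 159.18379321] [318.55436332 157.91875461]
```

View pics/c3.png

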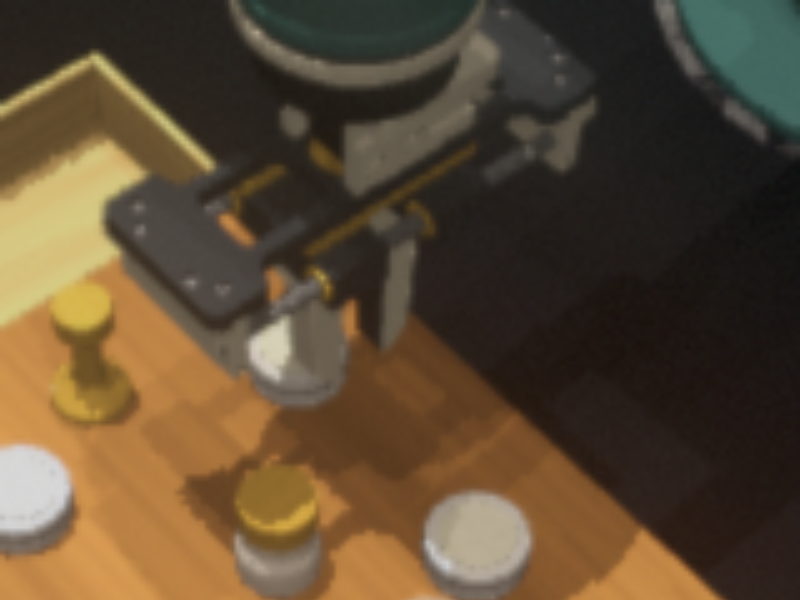

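Tin C stands untouched; a finger just hides part of it. The TCP sits 5 mm nearer the tin than commanded, so I'll back off a little, descend, and check again.

Emit:
drive_tool(commands=[[[0.004, 0.027, 0], [0, 0, 0], -0.57], [[0.004, 0.027, -0.04], [0, 0, 0], -0.57], [[0.004, 0.027, -0.08], [0, 0, 0], -0.57], [[0.004, 0.027, -0.1], [0, 0, 0], -0.57], [[0.004, 0.027, -0.1], [0, 0, 0], -0.57]])

```text
time_s: 2.75
position: [0.4569, -0.0064, 0.0815]
eef_rot: [-0.456, -0.539, -0.457, 0.54]
contact_force: [-0.3, -1.1, -0.3]
finger_gap: 0.0199
```

```bash
python3 - <<'E'
from h import *
s=sensors.read_state(); print(s["position"],s["eef_rot"],s["contact_force"],s["dq"])
E
```

```text
[ 0.45692098 -0.0064452   0.08151836] [-0.45611406 -0.53905843 -0.45746149  0.54046735] [-0.28908573 -1.13559123 -0.29696793] [-0.00275157 -0.01271872 -0.02585845  0.00100336  0.02815497  0.00015084]
```

Emit:
drive_tool(commands=[[[0, 0, -0.02], [0, 0, 0], -0.57], [[-0.0096, -0.059, -0.02], [0, 0, 0], -0.57], [[-0.0192, -0.118, -0.02], [0, 0, 0], -0.57], [[-0.0288, -0.178, -0.02], [0, 0, 0], -0.57], [[-0.0384, -0.237, -0.02], [0, 0, 0], -0.57]])

```text
time_s: 3.17
position: [0.4462, -0.0785, 0.0776]
eef_rot: [0.457, 0.54, 0.457, -0.54]
contact_force: [0.2, 0.4, 0.1]
finger_gap: 0.02
```

```bash
python3 - <<'E'
from h import *
s=sensors.read_state(); print(s["position"],s["contact_force"],s["time_s"])
q,K,T=cam("scene"); 
cv2.imwrite("pics/c4.png",cv2.resize(q[90:230,180:420],(800,467)))
E
```

```text
[ 0.4462247  -0.0784596   0.07763781] [0.21618388 0.4068783  0.08808543] 3.1667
```

View pics/c4.png

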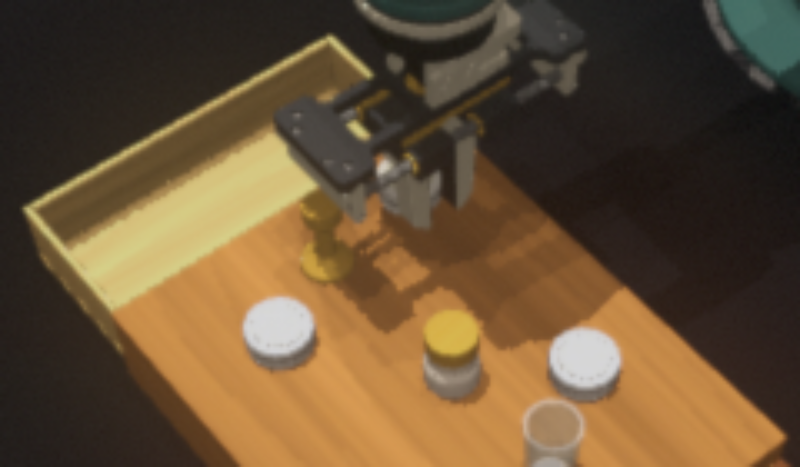

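The tin is nested between the tips and sliding, and the candlestick is clear below the gripper body. I'll continue over the edge.

Emit:
drive_tool(commands=[[[-0.0096, -0.059, 0], [0, 0, 0], -0.57], [[-0.0192, -0.118, 0], [0, 0, 0], -0.57], [[-0.0288, -0.178, 0], [0, 0, 0], -0.57], [[-0.0384, -0.237, 0], [0, 0, 0], -0.57], [[-0.048, -0.296, 0], [0, 0, 0], -0.57]])

```text
time_s: 3.63
position: [0.4318, -0.1673, 0.0777]
eef_rot: [0.457, 0.54, 0.457, -0.54]
contact_force: [-0.2, 0.3, 0.0]
finger_gap: 0.0198
```

Emit:
drive_tool(commands=[[[-0.0096, -0.059, 0], [0, 0, 0], -0.57], [[-0.016, -0.1, 0], [0, 0, 0], -0.57], [[-0.016, -0.1, 0], [0, 0, 0], -0.57], [[-0.016, -0.1, 0.1], [0, 0, 0], -0.57], [[-0.016, -0.1, 0.23], [0, 0, 0], -0.57]])

```text
time_s: 4.05
position: [0.4258, -0.1954, 0.1446]
eef_rot: [-0.455, -0.539, -0.458, 0.541]
contact_force: [0.5, 0.1, 0.1]
finger_gap: 0.0198
```

Emit:
drive_tool(commands=[[[0, 0, 0.12], [0, 0, 0], -0.57], [[0, 0, 0.2], [0, 0, 0], -0.57], [[0, 0, 0.2], [0, 0, 0], -0.57]])

```text
time_s: 4.3
position: [0.4286, -0.1965, 0.2123]
eef_rot: [0.459, 0.541, 0.454, -0.539]
contact_force: [-0.8, -0.6, 0.4]
finger_gap: 0.0201
```

```bash
python3 - <<'E'
from h import *
s=sensors.read_state(); print(s["position"],s["eef_rot"],s["contact_force"],s["time_s"])
q,K,T=cam("scene"); p,_,_=cam("top")
a=cv2.resize(q[80:300,170:430],(473,400)); b=cv2.resize(p[100:320,310:490],(327,400))
cv2.imwrite("pics/c5.png",np.hstack([a,b]))
E
```

```text
[ 0.4286299  -0.19651998  0.2122557 ] [ 0.45911727  0.54076277  0.45446204 -0.53874967] [-0.78307378 -0.61382509  0.36195433] 4.3
```

View pics/c5.png

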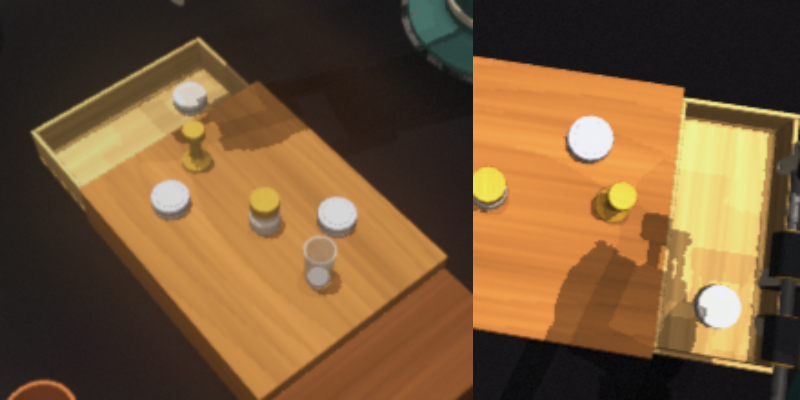

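Tin C is lying in the tray and nothing else has moved. Next is tin B, at world (0.479, 0.074).

Emit:
drive_tool(commands=[[[0.0945, 0.517, 0], [0, 0, 0], -0.57], [[0.0945, 0.517, 0], [0, 0, 0], -0.57], [[0.0945, 0.517, 0], [0, 0, 0], -0.57], [[0.0945, 0.517, 0], [0, 0, 0], -0.57], [[0.0945, 0.517, 0], [0, 0, 0], -0.57]])

```text
time_s: 4.82
position: [0.4554, -0.0365, 0.2049]
eef_rot: [-0.457, -0.539, -0.459, 0.539]
contact_force: [-0.6, 0.3, 0.2]
finger_gap: 0.0203
```

Emit:
drive_tool(commands=[[[0.0945, 0.517, 0], [0, 0, 0], -0.57], [[0.0945, 0.517, 0], [0, 0, 0], -0.57], [[0.0945, 0.517, 0], [0, 0, 0], -0.57], [[0.0945, 0.517, 0], [0, 0, 0], -0.57], [[0.0945, 0.517, 0], [0, 0, 0], -0.57]])

```text
time_s: 5.23
position: [0.4836, 0.118, 0.2046]
eef_rot: [-0.457, -0.538, -0.458, 0.54]
contact_force: [1.3, -0.3, 0.1]
finger_gap: 0.0201
```

Emit:
drive_tool(commands=[[[0, 0, -0.1], [0, 0, 0], -0.57], [[0, 0, -0.2], [0, 0, 0], -0.57], [[0, 0, -0.27], [0, 0, 0], -0.57], [[0, 0, -0.27], [0, 0, 0], -0.57], [[0, 0, -0.27], [0, 0, 0], -0.57]])

```text
time_s: 5.65
position: [0.483, 0.1133, 0.1245]
eef_rot: [-0.456, -0.539, -0.457, 0.541]
contact_force: [1.3, -0.2, 1.8]
finger_gap: 0.02
```

Emit:
drive_tool(commands=[[[0.007, 0, -0.06], [0, 0, 0], -0.57], [[0.007, 0, -0.12], [0, 0, 0], -0.57], [[0.007, 0, -0.15], [0, 0, 0], -0.57], [[0.007, 0, -0.15], [0, 0, 0], -0.57], [[0.007, 0, -0.15], [0, 0, 0], -0.57]])

```text
time_s: 6.07
position: [0.4862, 0.1137, 0.0817]
eef_rot: [0.457, 0.54, 0.457, -0.54]
contact_force: [0.4, -0.2, 0.2]
finger_gap: 0.0201
```

Emit:
drive_tool(commands=[[[0, 0, -0.018], [0, 0, 0], -0.57], [[-0.0096, -0.059, -0.018], [0, 0, 0], -0.57], [[-0.0192, -0.118, -0.018], [0, 0, 0], -0.57], [[-0.0288, -0.178, -0.018], [0, 0, 0], -0.57], [[-0.0384, -0.237, -0.018], [0, 0, 0], -0.57]])

```text
time_s: 6.48
position: [0.4746, 0.042, 0.0762]
eef_rot: [0.457, 0.54, 0.457, -0.539]
contact_force: [-0.0, 0.2, 0.7]
finger_gap: 0.02
```

Emit:
drive_tool(commands=[[[-0.0096, -0.059, 0], [0, 0, 0], -0.57], [[-0.0192, -0.118, 0], [0, 0, 0], -0.57], [[-0.0288, -0.178, 0], [0, 0, 0], -0.57], [[-0.0384, -0.237, 0], [0, 0, 0], -0.57], [[-0.048, -0.296, 0], [0, 0, 0], -0.57]])

```text
time_s: 6.9
position: [0.4602, -0.0471, 0.0763]
eef_rot: [0.457, 0.54, 0.456, -0.539]
contact_force: [0.4, 0.6, -0.3]
finger_gap: 0.0199
```

Emit:
drive_tool(commands=[[[-0.0096, -0.059, 0], [0, 0, 0], -0.57], [[-0.0192, -0.118, 0], [0, 0, 0], -0.57], [[-0.0288, -0.178, 0], [0, 0, 0], -0.57], [[-0.0384, -0.237, 0], [0, 0, 0], -0.57], [[-0.048, -0.296, 0], [0, 0, 0], -0.57]])

```text
time_s: 7.32
position: [0.4458, -0.136, 0.0763]
eef_rot: [0.457, 0.54, 0.456, -0.54]
contact_force: [1.3, 0.1, 0.4]
finger_gap: 0.02
```

Emit:
drive_tool(commands=[[[-0.0096, -0.059, 0], [0, 0, 0], -0.57], [[-0.0192, -0.118, 0], [0, 0, 0], -0.57], [[-0.0288, -0.178, 0], [0, 0, 0], -0.57], [[-0.033, -0.2, 0], [0, 0, 0], -0.57], [[-0.033, -0.2, 0], [0, 0, 0], -0.57]])

```text
time_s: 7.73
position: [0.4358, -0.1961, 0.0759]
eef_rot: [0.457, 0.54, 0.456, -0.54]
contact_force: [0.3, 0.8, -0.0]
finger_gap: 0.0203
```

Emit:
drive_tool(commands=[[[0, 0, 0.1], [0, 0, 0], -0.57], [[0, 0, 0.22], [0, 0, 0], -0.57], [[0, 0, 0.35], [0, 0, 0], -0.57], [[0, 0, 0.42], [0, 0, 0], -0.57], [[0, 0, 0.42], [0, 0, 0], -0.57]])

```text
time_s: 8.15
position: [0.4373, -0.1947, 0.207]
eef_rot: [0.459, 0.541, 0.455, -0.539]
contact_force: [0.3, 0.4, -0.3]
finger_gap: 0.0197
```

```bash
python3 - <<'E'
from h import *
s=sensors.read_state(); print(s["position"],s["eef_rot"],s["contact_force"],s["time_s"])
q,K,T=cam("scene"); p,_,_=cam("top")
a=cv2.resize(q[80:300,170:430],(473,400)); b=cv2.resize(p[100:320,310:490],(327,400))
cv2.imwrite("pics/c6.png",np.hstack([a,b]))
E
```

```text
[ 0.43727431 -0.19473668  0.2069736 ] [ 0.45925261  0.54073898  0.45454075 -0.53859179] [ 0.34943192  0.3956507  -0.33497623] 8.15
```

View pics/c6.png

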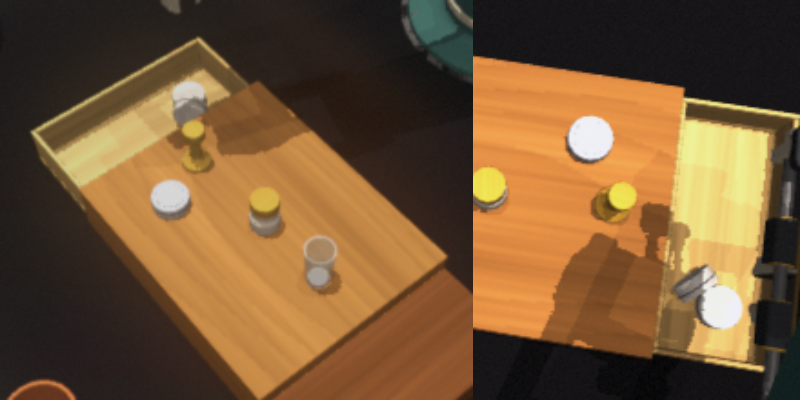

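Tin B is in the tray too, leaning on the first tin. Last is tin A, on the +x row.

Emit:
drive_tool(commands=[[[0.13, 0.125, 0], [0, 0, 0], -0.57], [[0.26, 0.25, 0], [0, 0, 0], -0.57], [[0.36, 0.35, 0], [0, 0, 0], -0.57], [[0.46, 0.45, 0], [0, 0, 0], -0.57], [[0.518, 0.502, 0], [0, 0, 0], -0.57]])

```text
time_s: 8.67
position: [0.5858, -0.0474, 0.1995]
eef_rot: [-0.456, -0.539, -0.457, 0.54]
contact_force: [0.0, -0.5, 0.2]
finger_gap: 0.02
```

Emit:
drive_tool(commands=[[[0, 0, 0], [0, 0, 0], -0.57], [[0, 0, -0.1], [0, 0, 0], -0.57], [[0, 0, -0.2], [0, 0, 0], -0.57], [[0, 0, -0.27], [0, 0, 0], -0.57], [[0, 0, -0.27], [0, 0, 0], -0.57]])

```text
time_s: 9.08
position: [0.5825, -0.0491, 0.114]
eef_rot: [-0.455, -0.538, -0.459, 0.542]
contact_force: [0.5, 0.7, -0.5]
finger_gap: 0.0201
```

Emit:
drive_tool(commands=[[[0.033, 0.02, 0], [0, 0, 0], -0.57], [[0.033, 0.02, 0], [0, 0, 0], -0.57], [[0.033, 0.02, -0.04], [0, 0, 0], -0.57], [[0.033, 0.02, -0.08], [0, 0, 0], -0.57], [[0.033, 0.02, -0.08], [0, 0, 0], -0.57]])

```text
time_s: 9.5
position: [0.5942, -0.0438, 0.0936]
eef_rot: [-0.456, -0.539, -0.457, 0.54]
contact_force: [-0.4, -0.6, 0.1]
finger_gap: 0.0204
```

Emit:
drive_tool(commands=[[[-0.003, 0, -0.03], [0, 0, 0], -0.57], [[-0.003, 0, -0.058], [0, 0, 0], -0.57], [[-0.003, 0, -0.058], [0, 0, 0], -0.57], [[-0.0126, -0.059, -0.058], [0, 0, 0], -0.57], [[-0.0222, -0.118, -0.058], [0, 0, 0], -0.57]])

```text
time_s: 9.92
position: [0.5884, -0.0792, 0.0787]
eef_rot: [-0.457, -0.539, -0.457, 0.54]
contact_force: [0.9, 0.2, 0.0]
finger_gap: 0.02
```

Emit:
drive_tool(commands=[[[-0.0096, -0.059, 0], [0, 0, 0], -0.57], [[-0.0192, -0.118, 0], [0, 0, 0], -0.57], [[-0.0288, -0.178, 0], [0, 0, 0], -0.57], [[-0.0384, -0.237, 0], [0, 0, 0], -0.57], [[-0.048, -0.296, 0], [0, 0, 0], -0.57]])

```text
time_s: 10.33
position: [0.5739, -0.169, 0.079]
eef_rot: [0.457, 0.54, 0.457, -0.54]
contact_force: [0.5, -0.1, 0.3]
finger_gap: 0.0197
```

Emit:
drive_tool(commands=[[[-0.0096, -0.059, 0], [0, 0, 0], -0.57], [[-0.0192, -0.118, 0], [0, 0, 0], -0.57], [[-0.028, -0.173, 0], [0, 0, 0], -0.57], [[-0.028, -0.173, 0], [0, 0, 0], -0.57], [[-0.028, -0.173, 0], [0, 0, 0], -0.57]])

```text
time_s: 10.75
position: [0.5656, -0.2205, 0.0789]
eef_rot: [0.456, 0.54, 0.456, -0.54]
contact_force: [0.0, -0.1, 1.1]
finger_gap: 0.02
```

Emit:
drive_tool(commands=[[[0, 0, 0.1], [0, 0, 0], -0.57], [[0, 0, 0.22], [0, 0, 0], -0.57], [[0, 0, 0.35], [0, 0, 0], -0.57], [[0, 0, 0.45], [0, 0, 0], -0.57], [[0, 0, 0.45], [0, 0, 0], -0.57]])

```text
time_s: 11.17
position: [0.5674, -0.2197, 0.2213]
eef_rot: [0.46, 0.541, 0.454, -0.538]
contact_force: [0.3, 0.7, 0.5]
finger_gap: 0.0202
```

Emit:
drive_tool(commands=[[[-0.13, -0.13, 0], [0, 0, 0], -0.57], [[-0.25, -0.25, 0], [0, 0, 0], -0.57], [[-0.3, -0.37, 0], [0, 0, 0], -0.57], [[-0.3, -0.45, 0], [0, 0, 0], -0.57], [[-0.3, -0.45, 0], [0, 0, 0], -0.57]])

```text
time_s: 11.58
position: [0.4737, -0.3591, 0.2136]
eef_rot: [-0.456, -0.54, -0.456, 0.541]
contact_force: [-0.3, -0.6, 0.2]
finger_gap: 0.0199
```

```bash
python3 - <<'E'
from h import *
s=sensors.read_state(); print(s["position"],s["contact_force"],s["time_s"])
q,K,T=cam("scene"); p,_,_=cam("top"); cv2.imwrite("pics/topend.png",p)
a=cv2.resize(q[80:300,170:430],(378,400)); b=cv2.resize(p[100:320,230:490],(422,400))
cv2.imwrite("pics/c7.png",np.hstack([a,b]))
# shift of the three standing things between first and last top view
o=cv2.imread("pics/top1.png")
for n,(u,v) in dict(glass=(265,197),jar=(318,204),candle=(390,212)).items():
    t=o[v-14:v+14,u-14:u+14]; r=cv2.matchTemplate(p[v-30:v+30,u-30:u+30],t,cv2.TM_CCOEFF_NORMED)
    _,m,_,l=cv2.minMaxLoc(r); print(n,round(m,3),l[0]-16,l[1]-16)
E
```

```text
[ 0.47369295 -0.35911836  0.21358923] [-0.29513696 -0.55635829  0.22192218] 11.5833
glass 0.999 0 0
jar 1.0 0 0
candle 1.0 0 0
```

View pics/c7.png

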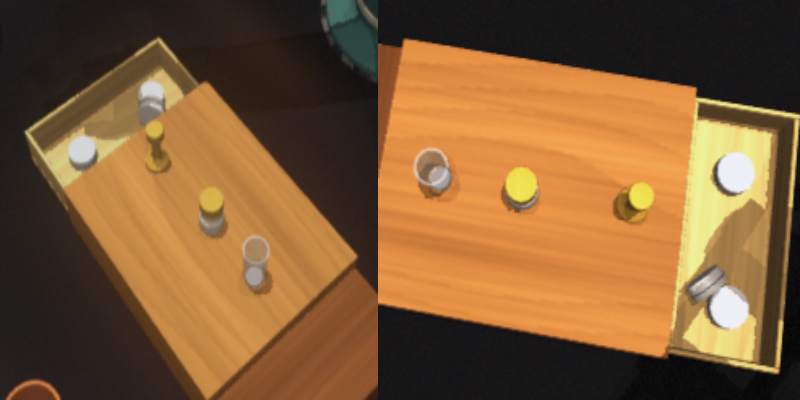

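All three tins are in the tray. One stands on edge, leaning against another, and the middle row is unchanged. I'll check the tin positions in the tray frame, and that they are still, then hand in.

```bash
python3 - <<'E'
from h import *
p0=cv2.imread("pics/topend.png"); p,K,T=cam("top"); s=sensors.read_state()
print("diff",np.abs(p.astype(int)-p0)[160:300,425:480].mean().round(2),s["time_s"],np.abs(s["dq"]).max())
a=np.deg2rad(-9.2); yb=np.array([-np.sin(a),np.cos(a)]); xb=np.array([np.cos(a),np.sin(a)])
c=np.array([.5367,.0052])-yb*.232
for u,z in [((450,195.5),.023),((446,268.5),.023),((432,256),.03)]:
    d=ray(K,T,u,z)[:2]-c; print((d@xb).round(3),(d@yb).round(3))
order.sign_off()
E
```

```text
diff 1.58 11.7333 0.024820433231297196
0.063 -0.002
-0.075 -0.008
-0.057 0.022
the job is handed in; nothing more can be done
```

The job is handed in, and all three tins lie in the open tray. I swept them one at a time off the board's -y end, with each tin nested between fingertips set 20 mm apart and nothing lifted. Robot time was about 12 s of the 58 s allowed.

**Tins:** In the tray's frame their centres measured (63, -2), (-75, -8) and (-57, 22) mm, well within the ±125 by ±55 mm limits. Two lie flat. The third stands on edge, leaning on a neighbour, and I estimate its centre about 30 mm above the table, under the 55 mm rim.

**Standing objects:** Matching the first and last top views gave a 0-pixel shift for the glass, candlestick and jar.

**Stillness and contact:** Two pictures just before handing in differed only at about noise level, so the tins looked at rest. The gripper was about 0.21 m up and off to the side of the tray, touching nothing.

**Disagreement:** After fast moves the measured tool position was 5–10 mm off the commanded one. I corrected that from the measured pose before each sweep. No checks failed.

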